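# Close the finished-case boxes with their own lids

### The arm

A 6-joint arm with a two-finger parallel gripper is mounted at the origin on the work surface. World frame = base frame: x ahead of the robot, y to its left, z up, the work surface at z = 0. Lengths are in m, angles in rad, forces in N, time in s.
With the tool pointing down it reaches from about 0.425 to 0.95 m from the base axis. Payload 3.5 kg.
Tool frame: the origin (TCP) lies at the very end of the fingers, on their centre line; the grasp point (between the pads) lies 19 mm behind it; z points along the fingers, y is the direction in which the jaws open and shut (so a half turn about z gives the same grasp; the last joint's range is limited). The gripper opens to 85 mm and grips with 20 to 120 N. Pads are 22 mm wide; open, the fingers measure 114 mm over their backs; the gripper's body (76 mm by 85 mm) begins 54 mm behind the grasp point. The pads swing forward as they close: fully open they stand 13 mm farther back than shut.
Start: joints at [-1.389, 0.286, 1.577, -0, 1.279, -0.15], TCP at [0.22, -0.638, 0.231] pointing down, gripper open.
Joint ranges: [-2.77, 2.77], [-0.9, 2.22], [0.21, 2.48], [-1.53, 4.67], [0.24, 2.81], [-2.84, 2.84]. Speed limits (rad/s): [2.79, 2.79, 3.14, 3.14, 3.14, 3.14].

### API

Orientations are given as a unit quaternion [x, y, z, w].
In Python, from plant import ctrl, eyes, ticket gives the robot as it stands.
- The arm moves only by the tool send_rows, never from a script. Its arguments are lists of equal length, an entry for each row: "translation": the shift along the tool's x, y, z in units of 30 mm (1.0 is 30 mm), a list of three; "rotation": the turn, a rotation vector about the tool's x, y, z in units of 5 degrees (1.0 is 5 degrees), a list of three; "grip": the finger opening in mm, from 0 to 85.4. A call has 1 to 5 rows; each row shifts and turns the commanded pose from where the row before left it, along the tool's axes as they then stand; what a row does not reach is not made up. A row lasts 1/8 s, in which the tool goes at most 62.5 mm and 10.7 degrees, less where a joint would pass 70% of its speed; a pose out of reach is approached as far as the arm can. A call is refused whole if a number of a shift passes 1 or a number of a turn 1, either way. A call with a gripper value outside its range is refused whole. The fingers move at their own pace and stop on an object; "squeeze" is the grip in N (left out, the last holds). Time passes only in rows, so rows that do not move let the fingers close. It gives the time, the measured TCP pose, the force and the opening at its end, in the units of the state.
- ctrl.get_state(): the state, without advancing time (a new reading comes with each control period).
- eyes.read_camera(name): name is "scene" or "top"; returns a dict with "image" (420x560x3 uint8, blue, green, red), "mtx" (3x3 intrinsics, pixels), "dist_coeffs" ([k1, k2, p1, p2, k3] as OpenCV has them; the pictures are not rectified), "xyz" and "orientation" of the camera in the world. Camera axes: x right, y down, z forward; pixel columns grow to the right and rows downward; lengths in m; the calibration is good to about 2 mm. A picture is of the moment at which its call begins. There is no depth.
- ticket.sign_off(): hands the job in, once; it reports no verdict.
The state is a dict: "time": time; "qpos": joint angles; "dq": joint speeds; "joint_efforts": joint torques, N m; "eef_pos": TCP position; "tcp_rot": TCP orientation; "contact_force": force on the tool from outside, world axes, zero at the start; "wrist_torque": the same for the moment, N m; "opening": opening from 0.0 (shut) to 1.0 (fully open).
Only numpy, scipy, OpenCV 4.12 (cv2) and the standard library are available. Lean on these libraries where they do the work, as an engineer would, in place of code of your own. Each camera call takes 0.05 s, during which the arm holds its last target. There are 200 camera calls.

### The job

Two finished cases stand open on the bench. Find the lid that belongs to each box, hook its tongue under the rail at the back of the box, and press the front down until the catch snaps over it, so that both boxes are properly shut. Press without forcing, leave the boxes standing about where they are, and do not disturb the other things on the bench.

Things in the scene. Friction and masses are not known exactly. Their poses are not given: they have to be found in the camera images.
- box_long: Open white case box, the long narrow one of two, loose, 0.55 kg with the stone cast in it. Outside 134 long (x) x 70 wide (y), rim 42 above the bench, walls 3. Origin: centre of the underside, z up. Hook rail along the back end (+x), spring catch in front (-x). The lid goes on tilted about 15 degrees (front end high), tongue into the rail, then the front is lowered and pressed.
- box_broad: Open white case box, the short broad one of two, loose, 0.55 kg with the stone cast in it. Outside 98 long (x) x 92 wide (y), rim 42 above the bench, walls 3. Origin: centre of the underside, z up. Hook rail along the back end (+x), spring catch in front (-x). The lid goes on tilted about 15 degrees (front end high), tongue into the rail, then the front is lowered and pressed.
- lid_long: White lid of box_long, 0.075 kg, lying right way up: plate 134 (x) x 70 (y) x 4 (front 6 only 2 thick); under it a flange 5 deep that drops inside the walls with 2 play. Origin: centre of the flange's underside, plate 5 to 9 above it. Middle of the top: upright grip rib, 36 along x, 10 wide in y, from 9 to 27 above the origin. Tongue at +x. Closed: axes as the box's, origin 37 above the box's origin.
- lid_broad: White lid of box_broad, 0.075 kg, lying right way up: plate 98 (x) x 92 (y) x 4 (front 6 only 2 thick); under it a flange 5 deep that drops inside the walls with 2 play. Origin: centre of the flange's underside, plate 5 to 9 above it. Middle of the top: upright grip rib, 36 along x, 10 wide in y, from 9 to 27 above the origin. Tongue at +x. Closed: axes as the box's, origin 37 above the box's origin.
- catch_long (a joint): Spring catch of the long box, middle of its front end, 28 wide: 0 rad at rest (also with the lid snapped shut), about 0.1 when pushed outwards by the lid's front edge. Its nose reaches 4 in over the rim, underside 4 and sloped top up to 17 above the rim; an unpressed lid rests on the slope, front about 10 high. Pressing the lid's front part past it takes about 6 to 12 N.
- catch_broad (a joint): Spring catch of the short broad box, of the same kind and sizes.
- rail_long (a point): On the long box's hook rail: middle of the roof's front edge, underside, 9 above the rim (roof top 13). Axes as the box's. The slot under the roof runs along y, is open at both sides and towards the front; its floor is level with the rim, its back wall 9 behind this point (+x).
- rail_broad (a point): The same point on the short broad box's hook rail; same sizes.
- tongue_long (a point): Middle of the tip of the long lid's tongue, at its underside. The tongue is 50 wide, 4 thick, in the plane of the plate, and stands 7 out from the plate's back edge. Axes as the lid's.
- tongue_broad (a point): The same point on the broad lid's tongue, which is 72 wide.
- cast: Bystander: loose dental stone cast, about 65 x 76 mm, 35 high, between the robot and the boxes. Origin on its underside.
- bur_tin: Bystander: round open aluminium tin of burs, 74 across, 20 high, beyond the boxes. Origin: centre of the underside.
- jar: Bystander: closed jar, 52 across, 62 high, on the left. Origin: centre of the underside.
- mounting_plate: Bystander: round flat mounting plate, 60 across, 17 high, on the right. Origin: centre of the underside.
- plaster_knife: Bystander: plaster knife lying flat, 195 long, on the right. Origin on the bench near its middle.
- brush: Bystander: brush lying flat, 170 long, on the left. Origin near its middle.
Things that resemble listed ones, but are neither listed nor needed, are in the scene too. Leave any brown or pink look-alike of the box_long alone.

How it is judged:
At the end, for the whole second after the job is handed in: Each lid is on its own box, tongue to the rail: centred within 4 mm, its origin 34 to 39.5 mm above the box's, level within 0.03 rad, in line within 0.06 rad, the catch back within 0.04 rad of rest. Both boxes upright on the bench, moved less than 50 mm, all at rest (x of lid_long in the frame of box_long between -0.004 and 0.004 m and y of lid_long in the frame of box_long between -0.004 and 0.004 m and z of lid_long in the frame of box_long between 0.034 and 0.0395 m and angle between the z axis of lid_long and the z axis of box_long, either way round below 0.03 rad and angle between the x axis of lid_long and the x axis of box_long, either way round below 0.06 rad and x of tongue_long in the frame of box_long above 0 m and value of joint each of catch_long, catch_broad below 0.04 rad and angle between each of box_long, box_broad's own z axis and vertical below 0.05 rad and height (world z) of each of box_long, box_broad below 0.01 m and distance of each of box_long, box_broad from where it was at the start of the episode below 0.05 m and linear speed of each of lid_long, box_long, lid_broad, box_broad below 0.02 m/s and x of lid_broad in the frame of box_broad between -0.004 and 0.004 m and y of lid_broad in the frame of box_broad between -0.004 and 0.004 m and z of lid_broad in the frame of box_broad between 0.034 and 0.0395 m and angle between the z axis of lid_broad and the z axis of box_broad, either way round below 0.03 rad and angle between the x axis of lid_broad and the x axis of box_broad, either way round below 0.06 rad and x of tongue_broad in the frame of box_broad above 0 m); the robot touches nothing.
It fails at once if a lid is forced: more than 80 N between lid and box (contact force between any of lid_long, lid_broad and box_long above 80 N or contact force between any of lid_long, lid_broad and box_broad above 80 N).
It fails at once if one of the other things on the bench is moved more than 40 mm (distance of any of cast, bur_tin, jar, mounting_plate, plaster_knife, brush from where it was at the start of the episode above 0.04 m).
It also fails if it takes over 64 s, if anything falls off the work surface, if the arm or the gripper's body presses on something with over 40 N, if the wrist force passes 120 N, or if a joint passes its speed limit or range.

## Working session

There is one attempt and no reset: what is moved stays moved. The work goes in short steps, Python scripts to look and compute and a tool call to move; the robot and the scene stay as the last step left them, time stands still between calls to the robot, and variables do not carry over. Pictures are saved under pics/ and viewed, about 8 in all and at most 12, crops included, and the job is handed in when it is done.

Besides the shell and the picture viewer there is one more tool, called after "Request:" as name(argument=value, ...) on one line, values as JSON. send_rows: Moves the arm, as the interface text tells. Its arguments: {"type":"object","properties":{"translation":{"type":"array"},"rotation":{"type":"array"},"grip":{"type":"array"},"squeeze":{"type":"number"}},"required":["translation","rotation","grip"]}

```bash
mkdir -p pics; ls; cat > h.py <<'E'
import numpy as np, cv2
from scipy.spatial.transform import Rotation as R
from plant import ctrl, eyes, ticket
def shot(cam,name=None):
    d=eyes.read_camera(cam)
    if name: cv2.imwrite('pics/'+name,d['image'])
    return d
def ray(d,uv):
    p=cv2.undistortPoints(np.array(uv,float).reshape(-1,1,2),np.array(d['mtx']),np.array(d['dist_coeffs'])).reshape(-1,2)
    v=np.c_[p,np.ones(len(p))]@R.from_quat(d['orientation']).as_matrix().T
    return np.array(d['xyz']),v
def atz(d,uv,z):
    c,v=ray(d,uv); z=np.broadcast_to(z,len(v))
    return c+v*((z-c[2])/v[:,2])[:,None]
def proj(d,P):
    M=R.from_quat(d['orientation']).as_matrix().T
    return cv2.projectPoints(np.array(P,float).reshape(-1,1,3),cv2.Rodrigues(M)[0],-M@np.array(d['xyz']),np.array(d['mtx']),np.array(d['dist_coeffs']))[0].reshape(-1,2)
E
python3 - <<'E'
from h import *
for c in('top','scene'):
    d=shot(c,c+'0.png'); print(c,d['mtx'],d['xyz'],R.from_quat(d['orientation']).as_matrix().round(3),d['dist_coeffs'])
s=ctrl.get_state(); print(s)
E
```

```text
pics
top [[513.64168237   0.         280.96927589]
 [  0.         513.64168237 211.82157311]
 [  0.           0.           1.        ]] [0.37620952 0.09760115 1.47853692] [[ 0.016 -0.997  0.079]
 [-1.    -0.016 -0.001]
 [ 0.002 -0.079 -0.997]] [-0.08534033  0.          0.          0.          0.        ]
scene [[381.06866283   0.         277.15574569]
 [  0.         381.06866283 205.90105613]
 [  0.           0.           1.        ]] [1.14293205 0.03751281 0.89197627] [[ 0.081  0.792 -0.605]
 [ 0.997 -0.06   0.054]
 [ 0.007 -0.607 -0.794]] [-0.08648174  0.          0.          0.          0.        ]
{'time': 0.1, 'qpos': array([-1.38898613e+00,  2.87131391e-01,  1.57802024e+00,  1.59020379e-05,
        1.27859303e+00, -1.49987399e-01]), 'dq': array([-0.00047857,  0.00081511, -0.00065908, -0.00104487,  0.00014799,
        0.00027652]), 'joint_efforts': array([ 7.14792550e-04, -4.07296443e+01, -2.93695968e+01, -1.02808899e-04,
        3.44017666e-03,  7.92074758e-06]), 'eef_pos': array([ 0.21980894, -0.63758698,  0.23005489]), 'tcp_rot': array([ 9.86270136e-01,  1.65136492e-01, -9.50941900e-06, -1.07598686e-03]), 'contact_force': array([ 0.20165325, -0.26093513,  0.1343849 ]), 'wrist_torque': array([-0.01607766, -0.00136609,  0.03757632]), 'opening': 0.9969879096757271}
```

View pics/top0.png

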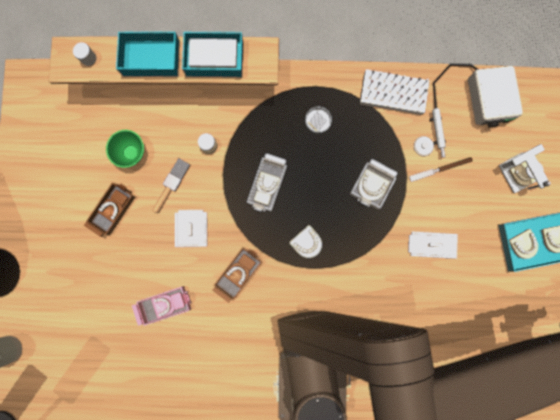

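View pics/scene0.png

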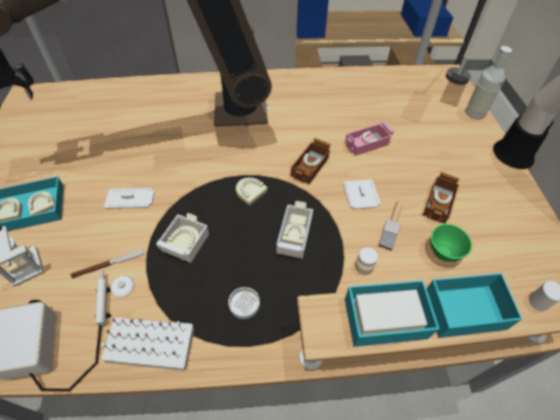

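The top view shows white box_long at about (267,182), white box_broad at (374,183), a square lid at (191,229) and a long lid at (433,245). The brown and pink cases at (110,210), (238,273) and (162,305) are look-alikes, so I leave them alone. I'll confirm with enlarged crops.

```bash
python3 - <<'E'
from h import *
def mont(img,cs,name):
    t=[]
    for (u,v) in cs:
        c=cv2.resize(img[v-30:v+30,u-40:u+40],(400,300),interpolation=cv2.INTER_CUBIC)
        for k in range(0,80,10):
            cv2.line(c,(k*5,0),(k*5,6),(0,0,255)); cv2.putText(c,str(u-40+k),(k*5,16),0,.3,(0,0,255))
        for k in range(0,60,10):
            cv2.line(c,(0,k*5),(6,k*5),(0,0,255)); cv2.putText(c,str(v-30+k),(8,k*5+4),0,.3,(0,0,255))
        t.append(c)
    cv2.imwrite('pics/'+name,np.vstack([np.hstack(t[:2]),np.hstack(t[2:])]))
mont(cv2.imread('pics/top0.png'),[(267,182),(374,183),(191,229),(433,245)],'m_top.png')
mont(cv2.imread('pics/scene0.png'),[(296,230),(184,238),(362,194),(130,198)],'m_scene.png')
E
```

```text
(no output)
```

View pics/m_top.png

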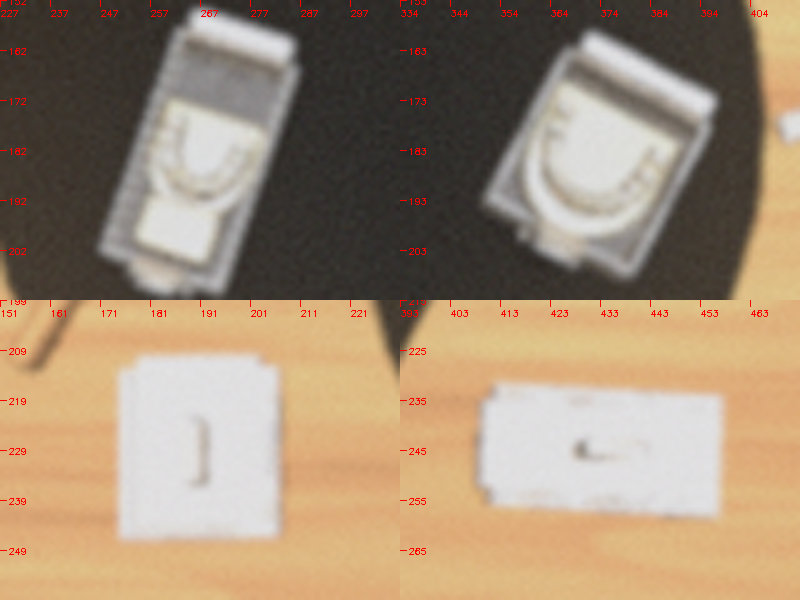

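View pics/m_scene.png

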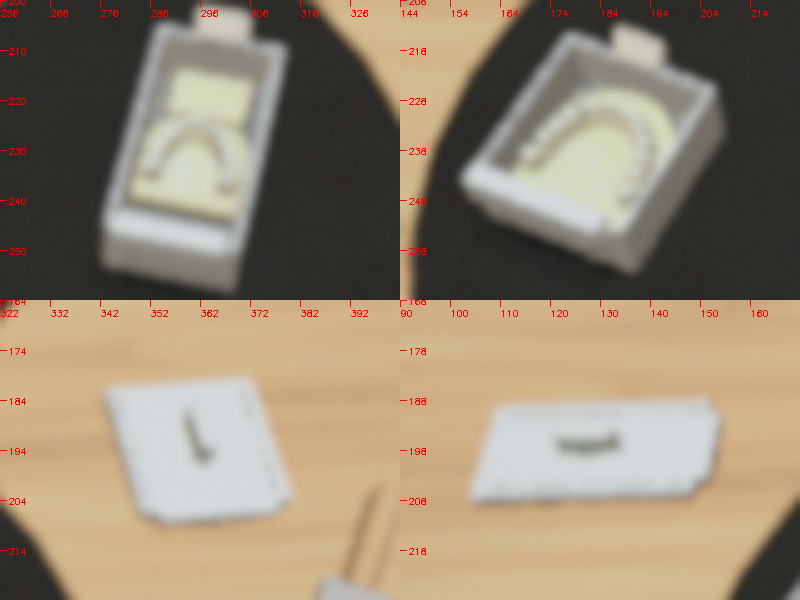

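The crops show that each box's rail is at its upper end in the top view, away from the robot, with the beige catch towards the robot. The square lid at (191,229) has a wide tongue pointing up, so it is lid_broad. The long lid at (433,245) has its tongue on the left, so it is lid_long. Next I fit the poses from the corners in both views.

```bash
cat > fit.py <<'E'
from h import *
from scipy.optimize import least_squares
def W(p,P):
    c,s=np.cos(p[2]),np.sin(p[2]); P=np.array(P,float)/1000
    return np.c_[p[0]+c*P[:,0]-s*P[:,1],p[1]+s*P[:,0]+c*P[:,1],P[:,2]]
def fit(obs,x0):  # obs: list of (camdict, pts, uvs)
    f=lambda p: np.concatenate([(proj(d,W(p,P))-np.array(uv)).ravel() for d,P,uv in obs])
    return least_squares(f,x0,loss='soft_l1')
E
python3 - <<'E'
from fit import *
t=shot('top');s=shot('scene')
L,Wd=67,35
O={'box_long':([.5,.13,-.35],[(-67,35,42),(-67,-35,42)],[(247,202),(271.4,210)],[(-67,-35,42),(-67,35,42),(67,-35,0),(67,35,0)],[(286.4,204.4),(313.6,208.8),(276.6,253),(303,258.4)]),
'box_broad':([.5,-.17,-.4],[(-49,46,42),(-49,-46,42)],[(351,193.6),(380.4,208.6)],[(-49,-46,42),(-49,46,42),(49,46,0)],[(178,215),(207.2,225.6),(190.4,262.4)]),
'lid_broad':([.35,.35,0],[(49,46,9),(49,-46,9),(-49,46,9),(-49,-46,9),(56,36,9),(56,-36,9)],[(174.6,213),(206.6,212.6),(174.6,246.6),(207,246.6),(178.6,210),(203,210)],[(-49,-46,9),(-49,46,9),(49,-46,9),(49,46,9)],[(343,181.6),(372.4,179.6),(350,206.4),(380.4,204)]),
'lid_long':([.3,-.33,1.57],[(67,-35,9),(67,35,9),(-67,-35,9),(-67,35,9),(74,-25,9),(74,25,9)],[(412,231.6),(411,255.6),(457.4,234.4),(456.6,258.2),(409,236),(409,253)],[(-67,35,9),(-67,-35,9),(67,35,9),(67,-35,9)],[(109.4,185.2),(104.4,204),(152.4,184),(148,203)])}
for n,(x0,a,ua,b,ub) in O.items():
    for k,o in (('both',[(t,a,ua),(s,b,ub)]),('top',[(t,a,ua)]),('scene',[(s,b,ub)])):
        r=fit(o,x0); print(n,k,r.x.round(4),np.degrees(r.x[2]).round(1),'range',np.hypot(*r.x[:2]).round(3)); 
        if k=='both': print((r.fun.reshape(-1,2)).round(1).tolist())
E
```

```text
box_long both [ 0.5692  0.1385 -0.2986] -17.1 range 0.586
[[0.3, 0.5], [-0.4, 0.1], [1.1, 0.7], [-1.6, 0.7], [0.5, 0.0], [-0.4, -0.4]]
box_long top [ 0.57    0.1381 -0.3019] -17.3 range 0.586
box_long scene [ 0.5684  0.1386 -0.2962] -17.0 range 0.585
box_broad both [ 0.5693 -0.1637 -0.4826] -27.6 range 0.592
[[0.1, -0.7], [-0.6, -0.1], [-0.3, -0.5], [-0.6, -0.2], [0.4, -0.2]]
box_broad top [ 0.5687 -0.1633 -0.458 ] -26.2 range 0.592
box_broad scene [ 0.5699 -0.1632 -0.4939] -28.3 range 0.593
lid_broad both [0.4383 0.3551 0.023 ] 1.3 range 0.564
[[0.2, -0.5], [0.0, -0.3], [-0.1, 0.0], [-0.5, -0.1], [-0.3, 0.1], [0.2, -0.1], [-0.0, -0.4], [-0.5, -0.5], [-0.1, -0.0], [-0.1, -0.1]]
lid_broad top [0.4379 0.3548 0.0271] 1.6 range 0.564
lid_broad scene [0.4392 0.3555 0.0175] 1.0 range 0.565
lid_long both [ 0.4015 -0.3458  1.5239] 87.3 range 0.53
[[-0.3, 0.9], [-0.4, 1.3], [-0.1, 0.9], [-0.2, 1.4], [0.1, -0.2], [-0.7, 0.2], [-0.4, 3.1], [-0.9, 2.4], [-0.4, 3.2], [0.1, 2.4]]
lid_long top [ 0.404  -0.3466  1.537 ] 88.1 range 0.532
lid_long scene [ 0.3907 -0.3463  1.5217] 87.2 range 0.522
```

```bash
cat > plan.py <<'E'
from h import *
def down(yaw,tilt=0):  # tool x along yaw (rad), z down; tilt>0: front(-x) high
    z=R.from_euler('z',yaw); return z*R.from_euler('y',tilt)*R.from_euler('x',np.pi)
def rows(p1,R1,n,p0=None,R0=None,split=5):
    s=ctrl.get_state(); p0=s['eef_pos'] if p0 is None else p0; R0=R.from_quat(s['tcp_rot']) if R0 is None else R0
    rv=(R0.inv()*R1).as_rotvec(); T=[];Q=[]; P=np.array(p0,float);C=R0
    for i in range(1,n+1):
        pi=p0+(np.array(p1)-p0)*i/n
        t=(C.inv().apply(pi-P)/.03).round(2); q=(np.degrees(rv/n)/5).round(2)
        P=P+C.apply(t*.03); C=C*R.from_rotvec(np.radians(q*5)); T.append(t.tolist());Q.append(q.tolist())
    for i in range(0,n,split): print('T',T[i:i+split],'\nQ',Q[i:i+split])
    print('max',np.abs(T).max(),np.abs(Q).max(),'end',P.round(4)); return P,C
E
python3 - <<'E'
from fit import *; from plan import *
t=shot('top');s=shot('scene')
a=[(67,-35,9),(67,35,9),(-67,-35,9),(-67,35,9),(74,-25,9),(74,25,9)];ua=[(412,231.6),(411,255.6),(457.4,234.4),(456.6,258.2),(409,236),(409,253)]
b=[(-67,35,9),(-67,-35,9),(67,35,9),(67,-35,9)];ub=np.array([(109.4,185.2),(104.4,204),(152.4,184),(148,203)])+[0,4]
r=fit([(t,a,ua),(s,b,ub)],[.4,-.34,1.5]);print(r.x.round(4),r.fun.reshape(-1,2).round(1).tolist())
# rail in box frames (roof top front/back edges z 55)
for n,p,uv in (('long',[.5695,.1384,-.299],[(265,158),(286,164.4),(266,154),(286.4,160)]),('broad',[.5693,-.1635,-.48],[(369,166),(395.6,179.5),(373,159),(397.4,173)])):
    w=atz(t,uv,.055); d=w[:,:2]-p[:2]; c,q=np.cos(p[2]),np.sin(p[2]); print(n,(d@np.array([[c,-q],[q,c]])).round(4).tolist())
rows([r.x[0],r.x[1],.07],down(r.x[2]),15)
E
```

```text
[ 0.4044 -0.3458  1.5328] [[-0.5, 0.1], [-0.3, 0.4], [-0.2, -0.3], [-0.1, 0.1], [0.0, -1.0], [-0.6, -0.6], [-0.7, -0.0], [-1.0, -0.6], [-0.6, -0.2], [0.1, -1.0]]
long [[0.0661, 0.0261], [0.0671, -0.0355], [0.0778, 0.027], [0.0793, -0.0327]]
broad [[0.0405, 0.0379], [0.0425, -0.0458], [0.0636, 0.0371], [0.0614, -0.0419]]
T [[0.6, -0.48, 0.36], [0.63, -0.43, 0.36], [0.67, -0.38, 0.35], [0.7, -0.32, 0.36], [0.72, -0.27, 0.36]] 
Q [[-0.0, -0.0, -0.92], [-0.0, -0.0, -0.92], [-0.0, -0.0, -0.92], [-0.0, -0.0, -0.92], [-0.0, -0.0, -0.92]]
T [[0.74, -0.2, 0.36], [0.75, -0.15, 0.36], [0.76, -0.09, 0.35], [0.77, -0.02, 0.36], [0.77, 0.03, 0.36]] 
Q [[-0.0, -0.0, -0.92], [-0.0, -0.0, -0.92], [-0.0, -0.0, -0.92], [-0.0, -0.0, -0.92], [-0.0, -0.0, -0.92]]
T [[0.76, 0.1, 0.36], [0.75, 0.16, 0.35], [0.74, 0.22, 0.36], [0.71, 0.27, 0.36], [0.7, 0.34, 0.36]] 
Q [[-0.0, -0.0, -0.92], [-0.0, -0.0, -0.92], [-0.0, -0.0, -0.92], [-0.0, -0.0, -0.92], [-0.0, -0.0, -0.92]]
max 0.77 0.92 end [ 0.4045 -0.3457  0.0699]
```

Request:
send_rows(translation=[[0.6,-0.48,0.36],[0.63,-0.43,0.36],[0.67,-0.38,0.35],[0.7,-0.32,0.36],[0.72,-0.27,0.36]], rotation=[[0,0,-0.92],[0,0,-0.92],[0,0,-0.92],[0,0,-0.92],[0,0,-0.92]], grip=[40,40,40,40,40], squeeze=60)

```text
time: 0.92
eef_pos: [0.2817, -0.5401, 0.1773]
tcp_rot: [0.933, 0.36, 0.0, 0.0]
contact_force: [0.0, -0.3, -0.5]
opening: 0.466
```

Request:
send_rows(translation=[[0.74,-0.2,0.36],[0.75,-0.15,0.36],[0.76,-0.09,0.35],[0.77,-0.02,0.36],[0.77,0.03,0.36]], rotation=[[0,0,-0.92],[0,0,-0.92],[0,0,-0.92],[0,0,-0.92],[0,0,-0.92]], grip=[40,40,40,40,40])

```text
time: 1.55
eef_pos: [0.3433, -0.4428, 0.1237]
tcp_rot: [0.843, 0.539, -0.0, 0.0]
contact_force: [0.3, 0.1, 0.3]
opening: 0.464
```

Request:
send_rows(translation=[[0.76,0.1,0.36],[0.75,0.16,0.35],[0.74,0.22,0.36],[0.71,0.27,0.36],[0.7,0.34,0.36]], rotation=[[0,0,-0.92],[0,0,-0.92],[0,0,-0.92],[0,0,-0.92],[0,0,-0.92]], grip=[40,40,40,40,40])

```text
time: 2.17
eef_pos: [0.405, -0.3455, 0.0701]
tcp_rot: [0.718, 0.696, -0.0, 0.0]
contact_force: [0.1, -0.3, -0.4]
opening: 0.467
```

```bash
python3 - <<'E'
from plan import *
shot('scene','s1.png')
s=ctrl.get_state();print(s['time'],s['eef_pos'],s['opening'],s['qpos'])
rows([.4044,-.3458,.012],down(1.533),4)
cv2.imwrite('pics/s1c.png',cv2.resize(cv2.imread('pics/s1.png')[130:250,60:220],(800,600),interpolation=cv2.INTER_CUBIC))
E
```

```text
2.225 [ 0.40511711 -0.34237964  0.06820536] 0.4692198169607931 [-8.93720877e-01  1.71173044e-01  2.04165004e+00  1.72412029e-03
  9.32637687e-01 -8.65637637e-01]
T [[-0.03, -0.0, 0.47], [-0.03, -0.01, 0.47], [-0.03, -0.0, 0.46], [-0.03, -0.01, 0.47]] 
Q [[-0.0, -0.01, 0.02], [-0.0, -0.01, 0.02], [-0.0, -0.01, 0.02], [-0.0, -0.01, 0.02]]
max 0.47 0.02 end [ 0.4043 -0.3458  0.0121]
```

View pics/s1c.png

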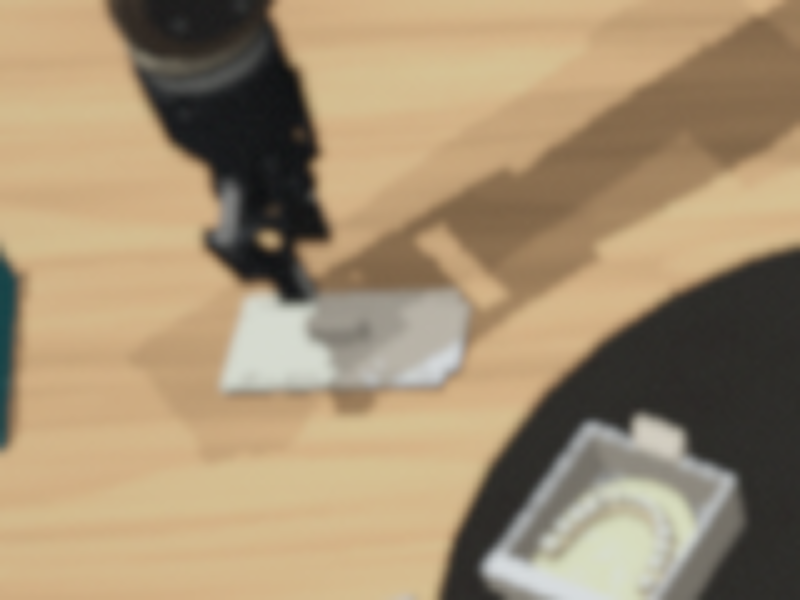

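Gripper is above the long lid (lid at about crop (345,340), fingers straddling the rib line). Descend and grip.

Request:
send_rows(translation=[[0,0,0.48],[0,0,0.48],[0,0,0.48],[0,0,0.46],[0,0,0]], rotation=[[0,0,0],[0,0,0],[0,0,0],[0,0,0],[0,0,0]], grip=[40,40,40,40,40])

```text
time: 2.85
eef_pos: [0.4036, -0.3453, 0.0115]
tcp_rot: [0.719, 0.694, 0.0, -0.002]
contact_force: [0.5, -1.0, -0.3]
opening: 0.466
```

Request:
send_rows(translation=[[0,0,0],[0,0,0],[0,0,0],[0,0,0]], rotation=[[0,0,0],[0,0,0],[0,0,0],[0,0,0]], grip=[4,4,4,4], squeeze=80)

```text
time: 3.35
eef_pos: [0.4051, -0.3466, 0.0141]
tcp_rot: [0.719, 0.695, -0.0, 0.001]
contact_force: [-0.3, -0.4, 3.8]
opening: 0.089
```

```bash
python3 - <<'E'
from plan import *
s=ctrl.get_state();print(s['time'],s['eef_pos'],R.from_quat(s['tcp_rot']).as_matrix().round(3)[:,0],s['opening'])
P,C=rows([.4045,-.3457,.17],down(1.533),5,np.array([.4045,-.3457,.0126]),down(1.533))
yb=-.299
u=np.array([np.cos(yb),np.sin(yb),0]); goal=np.array([.5695,.1384,.15])-.03*u
print(goal); print('yaw deg',np.degrees(1.533-yb))
P,C=rows(goal,down(yb),22,P,C)
E
```

```text
3.35 [ 0.40509529 -0.34661648  0.01409482] [ 0.035  0.999 -0.001] 0.08876481637291538
T [[0.0, 0.0, -1.05], [0.0, 0.0, -1.05], [0.0, 0.0, -1.05], [0.0, 0.0, -1.05], [0.0, 0.0, -1.05]] 
Q [[0.0, 0.0, 0.0], [0.0, 0.0, 0.0], [0.0, 0.0, 0.0], [0.0, 0.0, 0.0], [0.0, 0.0, 0.0]]
max 1.05 0.0 end [ 0.4045 -0.3457  0.1701]
[0.54083105 0.14723694 0.15      ]
yaw deg 104.96586806796681
T [[0.75, 0.18, 0.03], [0.77, 0.11, 0.03], [0.77, 0.05, 0.03], [0.78, -0.01, 0.03], [0.77, -0.08, 0.03]] 
Q [[0.0, -0.0, 0.95], [0.0, -0.0, 0.95], [0.0, -0.0, 0.95], [0.0, -0.0, 0.95], [0.0, -0.0, 0.95]]
T [[0.76, -0.14, 0.03], [0.75, -0.2, 0.03], [0.73, -0.26, 0.03], [0.7, -0.33, 0.03], [0.68, -0.38, 0.03]] 
Q [[0.0, -0.0, 0.95], [0.0, -0.0, 0.95], [0.0, -0.0, 0.95], [0.0, -0.0, 0.95], [0.0, -0.0, 0.95]]
T [[0.64, -0.44, 0.03], [0.6, -0.48, 0.04], [0.56, -0.54, 0.03], [0.52, -0.58, 0.03], [0.46, -0.62, 0.03]] 
Q [[0.0, -0.0, 0.95], [0.0, -0.0, 0.95], [0.0, -0.0, 0.95], [0.0, -0.0, 0.95], [0.0, -0.0, 0.95]]
T [[0.41, -0.65, 0.03], [0.36, -0.69, 0.03], [0.29, -0.72, 0.03], [0.24, -0.74, 0.03], [0.17, -0.75, 0.03]] 
Q [[0.0, -0.0, 0.95], [0.0, -0.0, 0.95], [0.0, -0.0, 0.95], [0.0, -0.0, 0.95], [0.0, -0.0, 0.95]]
T [[0.12, -0.77, 0.03], [0.04, -0.77, 0.03]] 
Q [[0.0, -0.0, 0.95], [0.0, -0.0, 0.95]]
max 0.78 0.95 end [0.5407 0.1472 0.15  ]
```

Request:
send_rows(translation=[[0,0,-0.5],[0,0,-1],[0,0,-1],[0,0,-1],[0,0,-0.75]], rotation=[[0,0,0],[0,0,0],[0,0,0],[0,0,0],[0,0,0]], grip=[4,4,4,4,4])

```text
time: 3.98
eef_pos: [0.4048, -0.3461, 0.1428]
tcp_rot: [0.719, 0.695, -0.0, 0.001]
contact_force: [-0.2, 0.4, -1.1]
opening: 0.093
```

```bash
python3 - <<'E'
from plan import *
shot('scene','s2.png')
s=ctrl.get_state();print(s['time'],s['eef_pos'],s['contact_force'],R.from_quat(s['tcp_rot']).as_matrix().round(3)[:,0],s['opening'])
u,v=proj(shot('scene'),[s['eef_pos']])[0].astype(int);print(u,v)
cv2.imwrite('pics/s2c.png',cv2.resize(cv2.imread('pics/s2.png')[max(v-60,0):v+60,u-80:u+80],(800,600),interpolation=cv2.INTER_CUBIC))
E
```

```text
4.025 [ 0.40601285 -0.34755938  0.14597763] [ 1.56344358 -0.62877308  0.90540568] [ 0.034  0.999 -0.005] 0.08984377668592214
112 166
```

View pics/s2c.png

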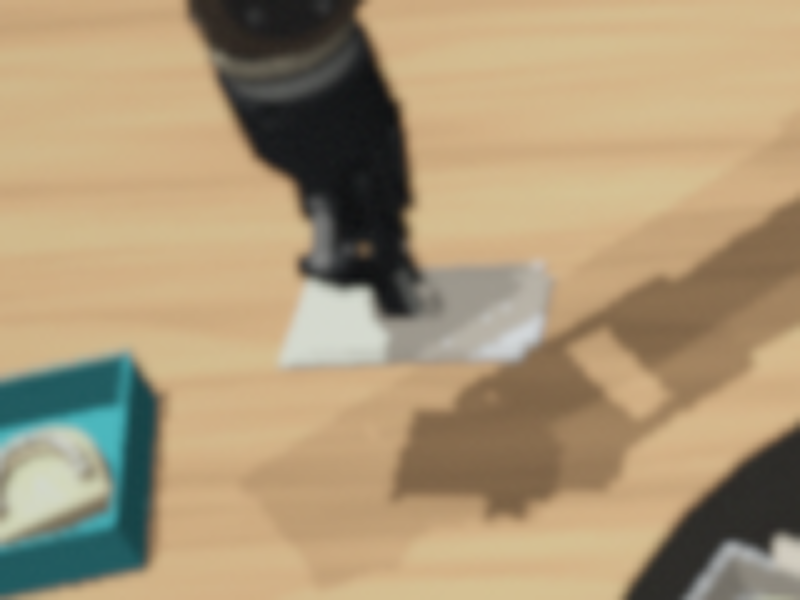

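The lid is held level in the gripper (crop (420,310)). Carrying it to box_long.

Request:
send_rows(translation=[[0.75,0.18,0],[0.77,0.11,0],[0.77,0.05,0],[0.78,-0.01,0],[0.77,-0.08,0]], rotation=[[0,0,0.95],[0,0,0.95],[0,0,0.95],[0,0,0.95],[0,0,0.95]], grip=[4,4,4,4,4])

```text
time: 4.7
eef_pos: [0.4345, -0.2325, 0.1395]
tcp_rot: [0.848, 0.531, -0.0, -0.001]
contact_force: [-0.1, 0.3, -0.8]
opening: 0.086
```

Request:
send_rows(translation=[[0.76,-0.14,0],[0.75,-0.2,0],[0.73,-0.26,0],[0.7,-0.33,0],[0.68,-0.38,0]], rotation=[[0,0,0.95],[0,0,0.95],[0,0,0.95],[0,0,0.95],[0,0,0.95]], grip=[4,4,4,4,4])

```text
time: 5.32
eef_pos: [0.4652, -0.1205, 0.1395]
tcp_rot: [0.939, 0.345, -0.001, -0.001]
contact_force: [-0.4, 0.3, -0.6]
opening: 0.087
```

Request:
send_rows(translation=[[0.64,-0.44,0],[0.6,-0.48,0],[0.56,-0.54,0],[0.52,-0.58,0],[0.46,-0.62,0]], rotation=[[0,0,0.95],[0,0,0.95],[0,0,0.95],[0,0,0.95],[0,0,0.95]], grip=[4,4,4,4,4])

```text
time: 5.95
eef_pos: [0.4957, -0.0086, 0.1395]
tcp_rot: [0.99, 0.144, -0.001, -0.0]
contact_force: [-0.0, -0.0, -0.8]
opening: 0.091
```

Request:
send_rows(translation=[[0.41,-0.65,0],[0.36,-0.69,0],[0.29,-0.72,0],[0.24,-0.74,0],[0.17,-0.75,0]], rotation=[[0,0,0.95],[0,0,0.95],[0,0,0.95],[0,0,0.95],[0,0,0.95]], grip=[4,4,4,4,4])

```text
time: 6.58
eef_pos: [0.5262, 0.1032, 0.1394]
tcp_rot: [0.998, -0.062, -0.001, 0.0]
contact_force: [0.0, -1.0, -1.9]
opening: 0.087
```

Request:
send_rows(translation=[[0.12,-0.77,0],[0.04,-0.77,0],[0,0,0],[0,0,0],[0,0,0]], rotation=[[0,0,0.95],[0,0,0.95],[0,0,0],[0,0,0],[0,0,0]], grip=[4,4,4,4,4])

```text
time: 7.2
eef_pos: [0.5389, 0.1466, 0.1404]
tcp_rot: [0.99, -0.144, -0.0, 0.0]
contact_force: [-0.5, 0.3, -0.5]
opening: 0.088
```

```bash
python3 - <<'E'
from plan import *
s=ctrl.get_state();print(s['time'],s['eef_pos'],s['contact_force'],R.from_quat(s['tcp_rot']).as_euler('ZYX').round(4),s['opening'],s['qpos'].round(2))
a=shot('scene','s3.png'); s=ctrl.get_state();print(s['eef_pos']); b=shot('top','t3.png'); s=ctrl.get_state();print(s['eef_pos'],R.from_quat(s['tcp_rot']).as_matrix().round(3)[:,0])
u,v=proj(a,[s['eef_pos']])[0].astype(int); U,V=proj(b,[s['eef_pos']])[0].astype(int); print(u,v,U,V)
def crop(i,u,v): return cv2.resize(i[v-50:v+50,u-33:u+33],(396,600),interpolation=cv2.INTER_CUBIC)
cv2.imwrite('pics/m3.png',np.hstack([crop(a['image'],u,v+15),crop(b['image'],U,V)]))
E
```

```text
7.2 [0.53891152 0.14657894 0.14036122] [-0.47187068  0.31168641 -0.47821691] [-2.8810e-01  6.0000e-04  3.1412e+00] 0.0882598830980415 [ 0.08  0.13  1.94 -0.    1.08  1.94]
[0.5390434  0.146587   0.14052315]
[0.53913841 0.14666208 0.1406447 ] [ 0.959 -0.284 -0.   ]
298 194 262 190
```

View pics/m3.png

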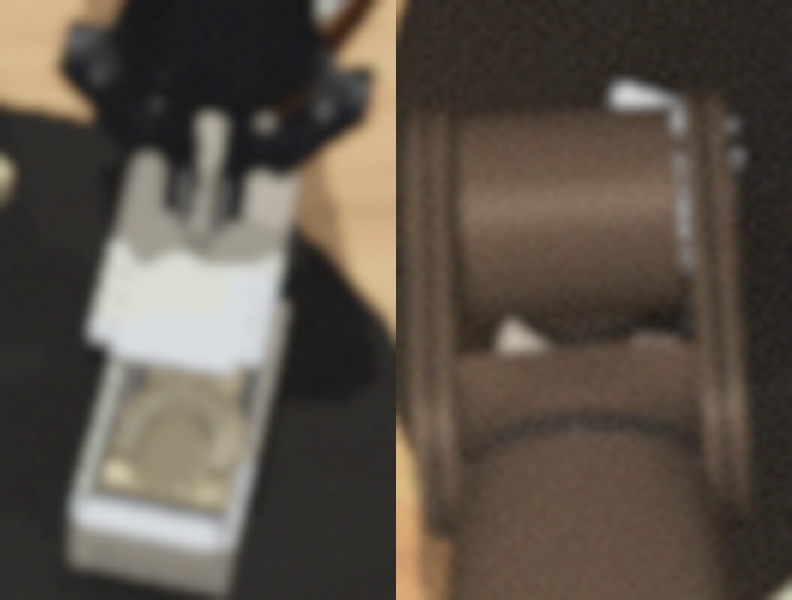

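In the left crop the lid's back corners sit at about image (279.7,215.3) and (309.7,218.7), with box_long below it. The arm hides it from the top camera. Checking where the lid sits in the hand.

```bash
python3 - <<'E'
from fit import *
a=shot('scene'); p=ctrl.get_state()['eef_pos']; print(p)
f=265+np.array([[88,338],[268,358]])[:,0]/6; g=159+np.array([[88,338],[268,358]])[:,1]/6
for h in (.010,.012,.014):
    w=atz(a,np.c_[f,g],p[2]-h+.009); d=w[:,:2]-p[:2]; y=-.288; c,q=np.cos(y),np.sin(y); print(h,(d@np.array([[c,-q],[q,c]])).round(4).tolist())
# box refit of rail roof edges in scene (z=.055) : expected back edge
i=a['image']; print(proj(a,W([.5695,.1384,-.299],[(80,-35,55),(80,35,55),(67,-35,55),(67,35,55),(67,-35,0),(67,35,0)])).round(1).tolist())
E
```

```text
[0.53921644 0.14673412 0.14074247]
0.01 [[0.0729, -0.0347], [0.0674, 0.0385]]
0.012 [[0.0715, -0.035], [0.066, 0.0384]]
0.014 [[0.0701, -0.0353], [0.0645, 0.0383]]
[[276.1, 246.5], [303.0, 251.7], [277.2, 242.3], [303.9, 247.4], [277.0, 253.1], [302.6, 258.1]]
```

```bash
cat > seat.py <<'E'
from plan import *
BOX={'long':([.5695,.1384,-.299],74,67),'broad':([.5693,-.1635,-.478],56,49)}
def tcp(name,xt,zt,deg,h=14,dx=0,dy=0):
    """TCP pose putting tongue tip underside at box (xt,0,zt) mm; TCP sits at lid (dx,0,h)"""
    b,tip,_=BOX[name]; a=np.radians(deg); c,s=np.cos(a),np.sin(a)
    v=np.array([dx-tip,h-5.]); x=xt+c*v[0]+s*v[1]; z=zt-s*v[0]+c*v[1]
    B=R.from_euler('z',b[2]); return np.array([b[0],b[1],0])+B.apply([x/1e3,dy/1e3,z/1e3]),down(b[2],a)
E
python3 - <<'E'
from seat import *
s=ctrl.get_state(); print(s['eef_pos'],s['contact_force'])
P,C=rows(*tcp('long',57,64,12),5); print('down')
P,C=rows(*tcp('long',57,44,12),3,P,C);print('in')
P,C=rows(*tcp('long',72,44,12),3,P,C)
E
```

```text
[0.53921644 0.14673412 0.14074247] [ 0.42221723 -1.04868374 -0.87351549]
T [[0.12, -0.01, 0.35], [0.13, -0.0, 0.35], [0.15, -0.01, 0.33], [0.16, -0.0, 0.34], [0.18, -0.01, 0.32]] 
Q [[0.0, -0.48, 0.02], [0.0, -0.48, 0.02], [0.0, -0.48, 0.02], [0.0, -0.48, 0.02], [0.0, -0.48, 0.02]]
max 0.35 0.48 end [0.5566 0.1424 0.0883]
down
T [[0.05, 0.0, 0.22], [0.04, 0.0, 0.22], [0.05, 0.0, 0.21]] 
Q [[0.01, -0.0, 0.01], [0.01, -0.0, 0.01], [0.01, -0.0, 0.01]]
max 0.22 0.01 end [0.5567 0.1424 0.0683]
in
T [[0.16, 0.0, -0.03], [0.16, 0.0, -0.04], [0.17, 0.0, -0.03]] 
Q [[-0.0, -0.0, -0.0], [-0.0, -0.0, -0.0], [-0.0, -0.0, -0.0]]
max 0.17 0.0 end [0.571  0.138  0.0682]
```

Request:
send_rows(translation=[[0.12,0,0.35],[0.13,0,0.35],[0.15,0,0.33],[0.16,0,0.34],[0.18,0,0.32]], rotation=[[0,-0.48,0.02],[0,-0.48,0.02],[0,-0.48,0.02],[0,-0.48,0.02],[0,-0.48,0.03]], grip=[4,4,4,4,4])

```text
time: 7.98
eef_pos: [0.5567, 0.1418, 0.088]
tcp_rot: [0.983, -0.148, -0.104, -0.015]
contact_force: [-0.3, -1.0, -0.8]
opening: 0.09
```

Request:
send_rows(translation=[[0.05,0,0.22],[0.04,0,0.22],[0.05,0,0.21],[0,0,0],[0,0,0]], rotation=[[0,0,0],[0,0,0],[0,0,0],[0,0,0],[0,0,0]], grip=[4,4,4,4,4])

```text
time: 8.6
eef_pos: [0.5566, 0.1422, 0.0687]
tcp_rot: [0.984, -0.147, -0.103, -0.015]
contact_force: [-0.0, -0.1, -1.2]
opening: 0.091
```

```bash
python3 - <<'E'
from seat import *
s=ctrl.get_state(); print(s['time'],s['eef_pos'],s['contact_force'],R.from_quat(s['tcp_rot']).as_matrix().round(3)[:,0], s['opening'])
d=shot('scene'); cv2.imwrite('pics/s4.png',cv2.resize(d['image'][175:275,230:363],(798,600),interpolation=cv2.INTER_CUBIC))
E
```

```text
8.6 [0.5565914  0.14221745 0.06865141] [-0.03053454 -0.09225662 -1.15014678] [ 0.935 -0.286 -0.207] 0.09146949461188532
```

View pics/s4.png

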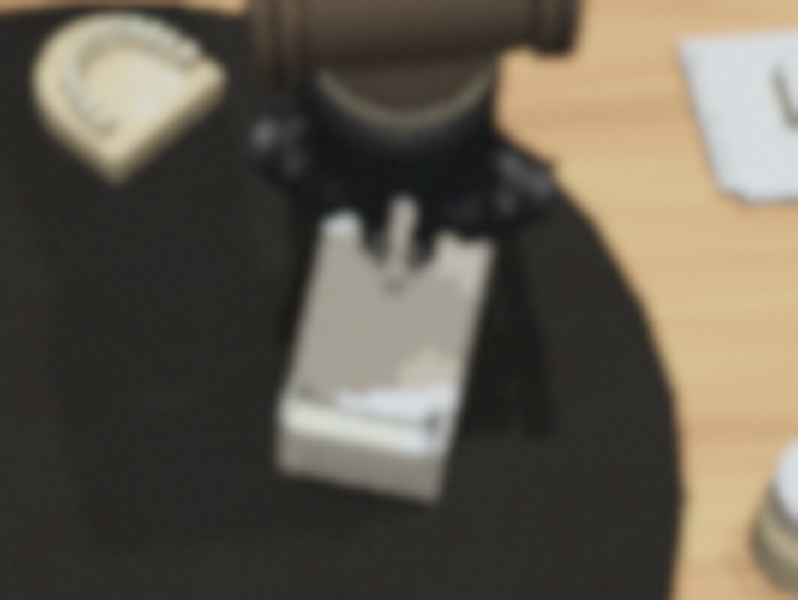

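The view shows the tilted lid in front of the rail: lid edges at crop x 293 and 462, rail at 285 to 447. It may sit a little to +y. I check this numerically with row edge profiles.

```bash
cat > lat.py <<'E'
from fit import *; from seat import *
def edges(d,v,u0,u1,thr):
    r=cv2.cvtColor(d['image'],cv2.COLOR_BGR2GRAY)[v].astype(float); k=np.where(r[u0:u1]>thr)[0]+u0
    f=lambda a,b: a+(thr-r[a])/(r[b]-r[a])*(b-a)
    return f(k[0]-1,k[0]),f(k[-1]+1,k[-1])
def cross(d,A,B,v):  # u where projected 3D line A-B meets row v
    t=np.linspace(0,1,200)[:,None]; q=proj(d,A+(B-A)*t); return np.interp(v,q[:,1],q[:,0])
E
python3 - <<'E'
from lat import *
d=shot('scene'); s=ctrl.get_state(); p=s['eef_pos']; C=R.from_quat(s['tcp_rot'])
lid=lambda x,y,z: p+C.apply(np.array([x,-y,14-z])/1e3)
for v in (221,225,229,233,237):
    e=edges(d,v,265,325,95); q=[cross(d,lid(-67,y,9),lid(67,y,9),v) for y in(-35,35)]
    print('lid',v,np.round(e,1),np.round(q,1),(np.array(e)-q).round(1))
b=BOX['long'][0]
for v in (248,250,252):
    e=edges(d,v,265,325,70); q=[cross(d,*W(b,[(67,y,0),(67,y,42)])[::-1],v) for y in(-35,35)]
    print('box',v,np.round(e,1),np.round(q,1),(np.array(e)-q).round(1))
E
```

```text
lid 221 [281.6 310.6] [282.4 309.2] [-0.8  1.4]
lid 225 [280.6 309.6] [281.5 308.4] [-0.9  1.2]
lid 229 [279.6 308.6] [280.6 307.6] [-0.9  1. ]
lid 233 [278.8 307.7] [279.7 306.9] [-0.9  0.8]
lid 237 [277.8 307.1] [278.7 306.1] [-0.9  1. ]
box 248 [275.4 305.3] [277.1 303.6] [-1.7  1.7]
box 250 [275.4 304.7] [277.1 303.6] [-1.7  1.2]
box 252 [275.7 304. ] [277.  303.3] [-1.3  0.7]
```

Lateral agreement is within about 0.6 mm. Inserting.

Request:
send_rows(translation=[[0.12,0,-0.02],[0.12,0,-0.03],[0.12,0,-0.03],[0.13,0,-0.02],[0,0,0]], rotation=[[0,0,0],[0,0,0],[0,0,0],[0,0,0],[0,0,0]], grip=[4,4,4,4,4])

```text
time: 9.32
eef_pos: [0.5711, 0.1375, 0.0681]
tcp_rot: [0.984, -0.147, -0.103, -0.015]
contact_force: [-0.3, -0.0, -0.3]
opening: 0.092
```

Request:
send_rows(translation=[[0.06,0,-0.01],[0.05,0,-0.01],[0.05,0,-0.01],[0.05,0,-0.01],[0,0,0]], rotation=[[0,0,0],[0,0,0],[0,0,0],[0,0,0],[0,0,0]], grip=[4,4,4,4,4])

```text
time: 9.95
eef_pos: [0.5769, 0.1358, 0.0679]
tcp_rot: [0.984, -0.147, -0.104, -0.015]
contact_force: [-3.1, 0.7, 0.4]
opening: 0.093
```

The tongue touches the back wall (3 N). I back off slightly and lower the front.

```bash
python3 - <<'E'
from seat import *
s=ctrl.get_state(); p=s['eef_pos']
q,_=tcp('long',76,44,12); sh=p-q; sh[2]=0; print('shift',sh.round(4))
P,C=rows(tcp('long',74.3,43,5)[0]+sh,tcp('long',74,43,5)[1],5)
P,C=rows(tcp('long',74.3,42,0)[0]+sh,tcp('long',74,42,0)[1],5,P,C)
E
```

```text
shift [ 0.0022 -0.001   0.    ]
T [[-0.01, -0.0, 0.07], [-0.02, -0.0, 0.06], [-0.02, -0.0, 0.07], [-0.01, -0.0, 0.07], [-0.03, -0.0, 0.06]] 
Q [[0.0, 0.28, 0.0], [0.0, 0.28, 0.0], [0.0, 0.28, 0.0], [0.0, 0.28, 0.0], [0.0, 0.28, 0.0]]
max 0.07 0.28 end [0.5729 0.137  0.0585]
T [[-0.0, -0.0, 0.05], [-0.0, -0.0, 0.05], [-0.01, -0.0, 0.05], [-0.0, -0.0, 0.05], [-0.01, -0.0, 0.05]] 
Q [[0.0, 0.2, 0.0], [0.0, 0.2, 0.0], [0.0, 0.2, 0.0], [0.0, 0.2, 0.0], [0.0, 0.2, 0.0]]
max 0.05 0.2 end [0.5719 0.1373 0.051 ]
```

Request:
send_rows(translation=[[-0.02,0,0.07],[-0.02,0,0.06],[-0.02,0,0.07],[-0.02,0,0.07],[-0.02,0,0.06]], rotation=[[0,0.28,0],[0,0.28,0],[0,0.28,0],[0,0.28,0],[0,0.28,0]], grip=[4,4,4,4,4])

```text
time: 10.58
eef_pos: [0.5727, 0.1371, 0.0588]
tcp_rot: [0.988, -0.148, -0.042, -0.006]
contact_force: [1.9, -1.0, 0.9]
opening: 0.09
```

Request:
send_rows(translation=[[0,0,0.05],[0,0,0.05],[0,0,0]], rotation=[[0,0.2,0],[0,0.2,0],[0,0,0]], grip=[4,4,4])

```text
time: 10.95
eef_pos: [0.5739, 0.1371, 0.057]
tcp_rot: [0.989, -0.148, -0.024, -0.004]
contact_force: [4.6, -1.1, 2.5]
opening: 0.093
```

Request:
send_rows(translation=[[0,0,0.05],[0,0,0.05],[0,0,0.05],[0,0,0]], rotation=[[0,0.2,0],[0,0.2,0],[0,0.2,0],[0,0,0]], grip=[4,4,4,4])

```text
time: 11.45
eef_pos: [0.5718, 0.1374, 0.0511]
tcp_rot: [0.989, -0.148, -0.0, 0.001]
contact_force: [1.5, -0.4, 3.9]
opening: 0.089
```

Request:
send_rows(translation=[[0,0,0],[0,0,0],[0,0,-0.5],[0,0,-1],[0,0,-1]], rotation=[[0,0,0],[0,0,0],[0,0,0],[0,0,0],[0,0,0]], grip=[40,40,40,40,40])

```text
time: 12.08
eef_pos: [0.572, 0.1374, 0.1276]
tcp_rot: [0.989, -0.148, -0.0, 0.001]
contact_force: [-0.2, 0.2, 0.2]
opening: 0.469
```

```bash
python3 - <<'E'
from seat import *
s=ctrl.get_state(); print(s['time'],s['eef_pos'],s['contact_force'],s['opening'])
P,C=rows([.4383,.3551,.07],down(.023),11)
E
```

```text
12.075 [0.57202446 0.13737297 0.12760962] [-0.19496936  0.15884251  0.20693828] 0.4685058671356488
T [[-0.58, -0.51, 0.17], [-0.57, -0.53, 0.18], [-0.55, -0.55, 0.17], [-0.53, -0.56, 0.18], [-0.52, -0.57, 0.17]] 
Q [[0.0, 0.0, -0.33], [0.0, 0.0, -0.33], [0.0, 0.0, -0.33], [0.0, 0.0, -0.33], [0.0, 0.0, -0.33]]
T [[-0.5, -0.59, 0.18], [-0.48, -0.61, 0.17], [-0.47, -0.62, 0.17], [-0.45, -0.63, 0.18], [-0.43, -0.64, 0.17]] 
Q [[0.0, 0.0, -0.33], [0.0, 0.0, -0.33], [0.0, 0.0, -0.33], [0.0, 0.0, -0.33], [0.0, 0.0, -0.33]]
T [[-0.41, -0.66, 0.18]] 
Q [[0.0, 0.0, -0.33]]
max 0.66 0.33 end [0.4383 0.3552 0.0699]
```

Request:
send_rows(translation=[[-0.58,-0.51,0.17],[-0.57,-0.53,0.18],[-0.55,-0.55,0.17],[-0.53,-0.56,0.18],[-0.52,-0.57,0.17]], rotation=[[0,0,-0.33],[0,0,-0.33],[0,0,-0.33],[0,0,-0.33],[0,0,-0.33]], grip=[40,40,40,40,40])

```text
time: 12.7
eef_pos: [0.5084, 0.2376, 0.0976]
tcp_rot: [0.997, -0.075, -0.002, 0.001]
contact_force: [-0.1, 0.5, -0.8]
opening: 0.465
```

Request:
send_rows(translation=[[-0.5,-0.59,0.18],[-0.48,-0.61,0.17],[-0.47,-0.62,0.17],[-0.45,-0.63,0.18],[-0.43,-0.64,0.17]], rotation=[[0,0,-0.33],[0,0,-0.33],[0,0,-0.33],[0,0,-0.33],[0,0,-0.33]], grip=[40,40,40,40,40])

```text
time: 13.32
eef_pos: [0.4475, 0.3361, 0.0715]
tcp_rot: [1.0, -0.003, -0.002, 0.001]
contact_force: [-0.7, 0.5, -1.1]
opening: 0.467
```

Request:
send_rows(translation=[[-0.41,-0.66,0.18],[0,0,0]], rotation=[[0,0,-0.33],[0,0,0]], grip=[40,40])

```text
time: 13.58
eef_pos: [0.435, 0.3559, 0.066]
tcp_rot: [1.0, 0.012, -0.003, 0.002]
contact_force: [-0.2, -0.9, 0.2]
opening: 0.47
```

```bash
python3 - <<'E'
from seat import *
s=ctrl.get_state(); print(s['time'],s['eef_pos'],s['tcp_rot'])
a=shot('scene','s5.png'); b=shot('top','t5.png')
z=lambda i,u,v: cv2.resize(i[v-50:v+50,u-33:u+33],(396,600),interpolation=cv2.INTER_CUBIC)
cv2.imwrite('pics/m5.png',np.hstack([z(a['image'],296,228),z(b['image'],267,182)]))
E
```

```text
13.575 [0.4349782  0.35585124 0.06595319] [ 0.99992663  0.01172379 -0.0025261   0.00170742]
```

View pics/m5.png

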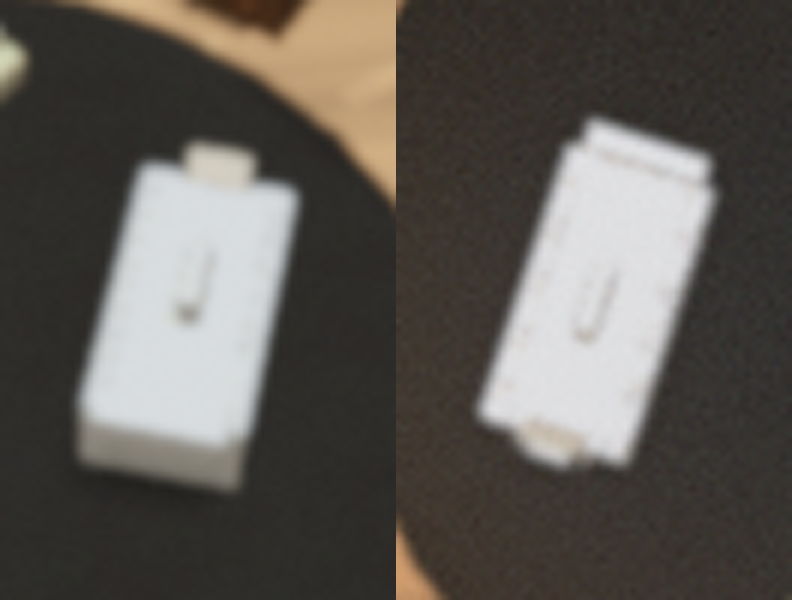

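box_long looks shut. The lid lies flush in both views, and the catch nose lies over its front edge at right-crop (550,435). Next is lid_broad.

```bash
python3 - <<'E'
from seat import *
shot('top')
s=ctrl.get_state(); print(s['time'],s['eef_pos'],R.from_quat(s['tcp_rot']).as_matrix().round(4)[:,0])
P,C=rows([.4383,.3551,.0125],down(.023),4)
E
```

```text
13.725 [0.43773562 0.35491805 0.0677048 ] [ 0.9998  0.0201 -0.0017]
T [[0.01, -0.0, 0.46], [0.0, -0.0, 0.46], [0.01, -0.01, 0.46], [0.0, 0.0, 0.46]] 
Q [[0.01, 0.0, -0.01], [0.01, 0.0, -0.01], [0.01, 0.0, -0.01], [0.01, 0.0, -0.01]]
max 0.46 0.01 end [0.4382 0.3552 0.0125]
```

Request:
send_rows(translation=[[0.01,0,0.47],[0,0,0.47],[0.01,0,0.47],[0,0,0.47],[0,0,0]], rotation=[[0,0,0],[0,0,0],[0,0,0],[0,0,0],[0,0,0]], grip=[40,40,40,40,40])

```text
time: 14.35
eef_pos: [0.438, 0.3543, 0.0101]
tcp_rot: [1.0, 0.01, -0.002, 0.001]
contact_force: [-1.0, -0.3, -1.0]
opening: 0.468
```

Request:
send_rows(translation=[[0,0,0],[0,0,0],[0,0,0],[0,0,0],[0,0,0]], rotation=[[0,0,0],[0,0,0],[0,0,0],[0,0,0],[0,0,0]], grip=[4,4,4,4,4])

```text
time: 14.98
eef_pos: [0.4398, 0.3555, 0.013]
tcp_rot: [1.0, 0.01, 0.001, 0.0]
contact_force: [-1.2, -0.4, 5.4]
opening: 0.089
```

Request:
send_rows(translation=[[0,0,-0.5],[0,0,-1],[0,0,-1],[0,0,-1],[0,0,-0.75]], rotation=[[0,0,0],[0,0,0],[0,0,0],[0,0,0],[0,0,0]], grip=[4,4,4,4,4])

```text
time: 15.6
eef_pos: [0.4391, 0.3552, 0.1413]
tcp_rot: [1.0, 0.01, 0.0, 0.0]
contact_force: [-0.6, -0.6, -0.5]
opening: 0.086
```

```bash
python3 - <<'E'
from seat import *
shot('scene');shot('scene'); shot('scene','s6.png')
s=ctrl.get_state(); print(s['time'],s['eef_pos'],R.from_quat(s['tcp_rot']).as_matrix().round(4)[:,0],s['contact_force'])
g,C=tcp('broad',25,120,0); print(g); rows(g,C,22)
E
```

```text
15.75 [0.43968637 0.35554447 0.14102135] [0.9998 0.0195 0.0022] [-0.78066945  0.9472093  -0.79938099]
[ 0.54177458 -0.14923987  0.129     ]
T [[0.14, 0.77, 0.02], [0.16, 0.76, 0.02], [0.17, 0.76, 0.01], [0.19, 0.76, 0.02], [0.21, 0.75, 0.02]] 
Q [[-0.0, -0.0, 0.26], [-0.0, -0.0, 0.26], [-0.0, -0.0, 0.26], [-0.0, -0.0, 0.26], [-0.0, -0.0, 0.26]]
T [[0.23, 0.75, 0.02], [0.24, 0.74, 0.02], [0.26, 0.74, 0.02], [0.28, 0.73, 0.01], [0.29, 0.72, 0.02]] 
Q [[-0.0, -0.0, 0.26], [-0.0, -0.0, 0.26], [-0.0, -0.0, 0.26], [-0.0, -0.0, 0.26], [-0.0, -0.0, 0.26]]
T [[0.31, 0.72, 0.02], [0.32, 0.7, 0.02], [0.34, 0.71, 0.02], [0.36, 0.69, 0.02], [0.37, 0.69, 0.01]] 
Q [[-0.0, -0.0, 0.26], [-0.0, -0.0, 0.26], [-0.0, -0.0, 0.26], [-0.0, -0.0, 0.26], [-0.0, -0.0, 0.26]]
T [[0.39, 0.67, 0.02], [0.4, 0.67, 0.02], [0.42, 0.66, 0.02], [0.43, 0.65, 0.02], [0.45, 0.64, 0.02]] 
Q [[-0.0, -0.0, 0.26], [-0.0, -0.0, 0.26], [-0.0, -0.0, 0.26], [-0.0, -0.0, 0.26], [-0.0, -0.0, 0.26]]
T [[0.46, 0.63, 0.01], [0.48, 0.61, 0.02]] 
Q [[-0.0, -0.0, 0.26], [-0.0, -0.0, 0.26]]
max 0.77 0.26 end [ 0.5418 -0.1491  0.1291]
```

Request:
send_rows(translation=[[0.14,0.77,0.02],[0.16,0.76,0.02],[0.17,0.76,0.01],[0.19,0.76,0.02],[0.21,0.75,0.02]], rotation=[[0,0,0.26],[0,0,0.26],[0,0,0.26],[0,0,0.26],[0,0,0.26]], grip=[4,4,4,4,4])

```text
time: 16.38
eef_pos: [0.4611, 0.2394, 0.135]
tcp_rot: [0.999, -0.047, -0.002, 0.001]
contact_force: [0.1, -0.0, -1.3]
opening: 0.086
```

Request:
send_rows(translation=[[0.23,0.75,0.02],[0.24,0.74,0.02],[0.26,0.74,0.02],[0.28,0.73,0.01],[0.29,0.72,0.02]], rotation=[[0,0,0.26],[0,0,0.26],[0,0,0.26],[0,0,0.26],[0,0,0.26]], grip=[4,4,4,4,4])

```text
time: 17.0
eef_pos: [0.4844, 0.1248, 0.1325]
tcp_rot: [0.995, -0.104, -0.002, 0.001]
contact_force: [0.2, 0.4, -1.6]
opening: 0.093
```

Request:
send_rows(translation=[[0.31,0.72,0.02],[0.32,0.7,0.02],[0.34,0.71,0.02],[0.36,0.69,0.02],[0.37,0.69,0.01]], rotation=[[0,0,0.26],[0,0,0.26],[0,0,0.26],[0,0,0.26],[0,0,0.26]], grip=[4,4,4,4,4])

```text
time: 17.62
eef_pos: [0.5074, 0.0104, 0.1299]
tcp_rot: [0.987, -0.16, -0.002, 0.0]
contact_force: [0.2, 0.0, -0.9]
opening: 0.088
```

Request:
send_rows(translation=[[0.39,0.67,0.02],[0.4,0.67,0.02],[0.42,0.66,0.02],[0.43,0.65,0.02],[0.45,0.64,0.02]], rotation=[[0,0,0.26],[0,0,0.26],[0,0,0.26],[0,0,0.26],[0,0,0.26]], grip=[4,4,4,4,4])

```text
time: 18.25
eef_pos: [0.5306, -0.104, 0.1269]
tcp_rot: [0.976, -0.216, -0.002, 0.0]
contact_force: [-0.8, 0.4, -0.2]
opening: 0.088
```

Request:
send_rows(translation=[[0.46,0.63,0.01],[0.48,0.61,0.02],[0,0,0],[0,0,0],[0,0,0]], rotation=[[0,0,0.26],[0,0,0.26],[0,0,0],[0,0,0],[0,0,0]], grip=[4,4,4,4,4])

```text
time: 18.88
eef_pos: [0.5411, -0.1488, 0.1279]
tcp_rot: [0.971, -0.237, -0.0, 0.0]
contact_force: [-0.6, 0.2, -0.8]
opening: 0.092
```

```bash
cat > sil.py <<'E'
from fit import *
from scipy.optimize import minimize
def model(Lh,Wh):
    box=lambda x0,x1,y,z0,z1:[(x,s*y,z) for x in(x0,x1) for s in(-1,1) for z in(z0,z1)]
    return [box(-Lh,Lh,Wh,0,42),box(Lh,Lh+12,Wh,42,55),box(-Lh-5,-Lh+3,14,25,58)]
def fitsil(views,parts,p0,win=45,thr=80):
    S=8; obs=[]
    for d,img in views:
        u,v=proj(d,W(p0,[(0,0,20)]))[0].astype(int); g=cv2.cvtColor(img,cv2.COLOR_BGR2GRAY)[v-win:v+win,u-win:u+win]
        m=(g>thr).astype(np.uint8); c=max(cv2.findContours(m,0,1)[0],key=cv2.contourArea); m=cv2.drawContours(np.zeros_like(m),[c],-1,1,-1)
        obs.append((d,u-win,v-win,m.astype(float)))
    def cost(q):
        p=np.array(p0)+np.array(q)/100; e=0
        for d,u,v,m in obs:
            r=np.zeros((2*win*S,2*win*S),np.uint8)
            for P in parts:
                h=cv2.convexHull((((proj(d,W(p,P))-[u,v]+.5)*S)).astype(np.float32)); cv2.fillConvexPoly(r,h.round().astype(np.int32),1)
            e+=np.abs(cv2.resize(r.astype(float),(2*win,2*win),interpolation=cv2.INTER_AREA)-m).sum()
        return e
    r=minimize(cost,[0,0,0],method='Nelder-Mead',options=dict(initial_simplex=[[0,0,0],[.5,0,0],[0,.5,0],[0,0,4]],xatol=.01,fatol=.3))
    return (np.array(p0)+r.x/100).round(4),r.fun
E
python3 - <<'E'
from sil import *
t=shot('top'); s=shot('scene'); i0=cv2.imread('pics/top0.png'); j0=cv2.imread('pics/scene0.png')
for n,p0,m in (('long',[.5695,.1384,-.299],model(67,35)),('broad',[.5693,-.1635,-.478],model(49,46))):
    for k,v in (('both',[(t,i0),(s,j0)]),('top',[(t,i0)]),('scene',[(s,j0)])): print(n,k,*fitsil(v,m,p0))
st=ctrl.get_state(); print(st['time'],st['eef_pos'],R.from_quat(st['tcp_rot']).as_matrix().round(4)[:,0])
E
```

```text
long both [ 0.5689  0.1387 -0.3286] 340.390625
long top [ 0.5708  0.1393 -0.3308] 170.515625
long scene [ 0.5669  0.1384 -0.3357] 154.078125
broad both [ 0.5687 -0.1649 -0.4595] 284.0
broad top [ 0.5722 -0.1658 -0.4807] 122.21875
broad scene [ 0.5655 -0.1645 -0.4695] 118.625
18.975 [ 0.54120594 -0.14879074  0.12807401] [ 8.875e-01 -4.607e-01  1.000e-04]
```

```bash
sed -i "s/\[.5693,-.1635,-.478\]/[.569,-.164,-.475]/" seat.py; python3 - <<'E'
from seat import *
P,C=rows(*tcp('broad',39,64,12,13.5,1.3),5); print('down')
P,C=rows(*tcp('broad',39,44,12,13.5,1.3),3,P,C)
E
```

```text
T [[0.13, 0.0, 0.3], [0.13, 0.01, 0.29], [0.15, 0.0, 0.28], [0.17, 0.01, 0.28], [0.17, 0.0, 0.27]] 
Q [[0.0, -0.48, -0.01], [0.0, -0.48, -0.01], [0.0, -0.48, -0.01], [0.0, -0.48, -0.01], [0.0, -0.48, -0.01]]
max 0.3 0.48 end [ 0.5577 -0.158   0.0837]
down
T [[0.05, 0.0, 0.22], [0.04, 0.0, 0.21], [0.05, 0.0, 0.22]] 
Q [[0.0, -0.0, 0.0], [0.0, -0.0, 0.0], [0.0, -0.0, 0.0]]
max 0.22 0.0 end [ 0.5577 -0.1581  0.0637]
```

Request:
send_rows(translation=[[0.13,0,0.3],[0.13,0.01,0.29],[0.15,0,0.28],[0.17,0.01,0.28],[0.17,0,0.27]], rotation=[[0,-0.48,-0.01],[0,-0.48,-0.01],[0,-0.48,-0.01],[0,-0.48,-0.01],[0,-0.48,-0.01]], grip=[4,4,4,4,4])

```text
time: 19.6
eef_pos: [0.558, -0.1583, 0.0835]
tcp_rot: [0.967, -0.234, -0.102, -0.024]
contact_force: [-0.7, -0.6, -1.2]
opening: 0.095
```

Request:
send_rows(translation=[[0.05,0,0.22],[0.04,0,0.21],[0.05,0,0.22],[0,0,0],[0,0,0]], rotation=[[0,0,0],[0,0,0],[0,0,0],[0,0,0],[0,0,0]], grip=[4,4,4,4,4])

```text
time: 20.23
eef_pos: [0.5579, -0.1588, 0.064]
tcp_rot: [0.967, -0.234, -0.101, -0.024]
contact_force: [0.3, -0.6, -0.9]
opening: 0.091
```

```bash
python3 - <<'E'
from lat import *
d=shot('scene','s7.png'); s=ctrl.get_state(); p=s['eef_pos']; C=R.from_quat(s['tcp_rot']); print(s['time'],p,s['contact_force'],s['opening'],C.as_matrix()[:,0].round(3))
lid=lambda x,y,z: p+C.apply(np.array([x-1.3,-y,13.5-z])/1e3)
b=BOX['broad'][0]; u0,v0,k=135,185,6
I=cv2.resize(d['image'][v0:v0+100,u0:u0+133],(798,600),interpolation=cv2.INTER_CUBIC)
def poly(P,col):
    q=(((proj(d,P)-[u0,v0]+.5)*k)*8).round().astype(np.int32); cv2.polylines(I,[q],False,col,1,cv2.LINE_AA,3)
poly([lid(-49,-46,9),lid(49,-46,9),lid(49,46,9),lid(-49,46,9)],(0,0,255)); poly([lid(56,-36,9),lid(56,36,9)],(0,0,255))
for z in(0,42,55): poly(W(b,[(49,-46,z),(49,46,z)]),(0,255,0))
poly(W(b,[(-49,46,42),(49,46,42),(49,46,0)]),(0,255,0)); poly(W(b,[(49,-46,55),(49,-46,0)]),(0,255,0))
cv2.imwrite('pics/s7c.png',I)
E
```

```text
20.275 [ 0.55801133 -0.15881725  0.06414514] [-1.14295486  0.65265398 -1.17535537] 0.09224900080262098 [ 0.87  -0.448 -0.207]
```

View pics/s7c.png

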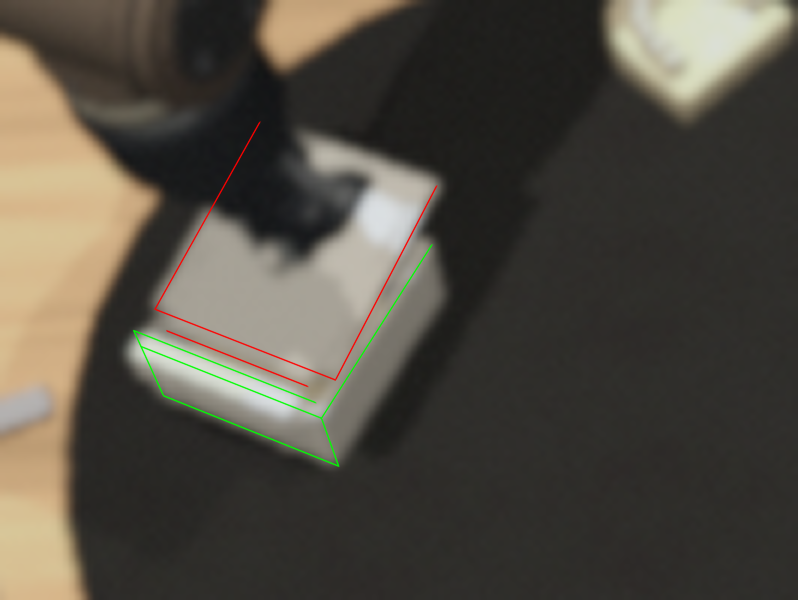

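The overlay matches the picture. The lid outline (red) lies on the lid's edges, with its front corner at (437,185). The box outline (green) meets the bottom corner at (340,468). Inserting.

Request:
send_rows(translation=[[0.12,0,-0.02],[0.12,0,-0.03],[0.12,0,-0.03],[0.13,0,-0.02],[0,0,0]], rotation=[[0,0,0],[0,0,0],[0,0,0],[0,0,0],[0,0,0]], grip=[4,4,4,4,4])

```text
time: 20.9
eef_pos: [0.5715, -0.1658, 0.0636]
tcp_rot: [0.967, -0.234, -0.101, -0.024]
contact_force: [-0.2, 0.1, -0.9]
opening: 0.096
```

Request:
send_rows(translation=[[0.06,0,-0.01],[0.05,0,-0.01],[0.05,0,-0.01],[0.05,0,-0.01],[0,0,0]], rotation=[[0,0,0],[0,0,0],[0,0,0],[0,0,0],[0,0,0]], grip=[4,4,4,4,4])

```text
time: 21.52
eef_pos: [0.5766, -0.1683, 0.0633]
tcp_rot: [0.967, -0.234, -0.102, -0.024]
contact_force: [-2.3, 1.9, 0.6]
opening: 0.09
```

```bash
python3 - <<'E'
from seat import *
s=ctrl.get_state(); p=s['eef_pos']; A=(13.5,1.3)
q,_=tcp('broad',58,44,12,*A); sh=p-q; sh[2]=0; print('shift',sh.round(4))
g,C1=tcp('broad',56.3,43,5,*A); P,C=rows(g+sh,C1,5)
g,C1=tcp('broad',56.3,42,0,*A); P,C=rows(g+sh,C1,5,P,C)
E
```

```text
shift [ 0.002  -0.0015  0.    ]
T [[-0.01, -0.0, 0.05], [-0.02, -0.0, 0.05], [-0.02, -0.0, 0.05], [-0.02, -0.0, 0.05], [-0.01, -0.0, 0.05]] 
Q [[0.0, 0.28, -0.0], [0.0, 0.28, -0.0], [0.0, 0.28, -0.0], [0.0, 0.28, -0.0], [0.0, 0.28, -0.0]]
max 0.05 0.28 end [ 0.5734 -0.1667  0.0563]
T [[-0.0, -0.0, 0.04], [-0.01, -0.0, 0.04], [-0.0, -0.0, 0.04], [-0.01, -0.0, 0.04], [-0.01, -0.0, 0.03]] 
Q [[0.0, 0.2, -0.0], [0.0, 0.2, -0.0], [0.0, 0.2, -0.0], [0.0, 0.2, -0.0], [0.0, 0.2, -0.0]]
max 0.04 0.2 end [ 0.5723 -0.1662  0.0506]
```

Request:
send_rows(translation=[[-0.02,0,0.05],[-0.02,0,0.05],[-0.02,0,0.05],[-0.02,0,0.05],[-0.02,0,0.05]], rotation=[[0,0.28,0],[0,0.28,0],[0,0.28,0],[0,0.28,0],[0,0.28,0]], grip=[4,4,4,4,4])

```text
time: 22.15
eef_pos: [0.5741, -0.1671, 0.0572]
tcp_rot: [0.971, -0.235, -0.04, -0.009]
contact_force: [1.9, -1.5, 2.9]
opening: 0.093
```

Request:
send_rows(translation=[[0,0,0.04],[0,0,0.04],[0,0,0]], rotation=[[0,0.2,0],[0,0.2,0],[0,0,0]], grip=[4,4,4])

```text
time: 22.52
eef_pos: [0.5743, -0.1672, 0.0554]
tcp_rot: [0.972, -0.235, -0.023, -0.005]
contact_force: [3.7, -2.1, 3.7]
opening: 0.089
```

Request:
send_rows(translation=[[0,0,0.04],[0,0,0.04],[0,0,0.04],[0,0,0]], rotation=[[0,0.2,0],[0,0.2,0],[0,0.2,0],[0,0,0]], grip=[4,4,4,4])

```text
time: 23.02
eef_pos: [0.5719, -0.166, 0.05]
tcp_rot: [0.972, -0.235, -0.001, 0.0]
contact_force: [-0.2, -0.9, 4.1]
opening: 0.091
```

Request:
send_rows(translation=[[0,0,0],[0,0,0],[0,0,-0.5],[0,0,-1],[0,0,-1]], rotation=[[0,0,0],[0,0,0],[0,0,0],[0,0,0],[0,0,0]], grip=[40,40,40,40,40])

```text
time: 23.65
eef_pos: [0.5728, -0.1663, 0.1269]
tcp_rot: [0.972, -0.235, -0.0, 0.0]
contact_force: [1.0, -0.7, 0.4]
opening: 0.467
```

Request:
send_rows(translation=[[-0.6,0.9,0],[-0.6,0.9,0],[-0.6,0.9,0],[-0.6,0.9,0],[-0.6,0.9,0]], rotation=[[0,0,0],[0,0,0],[0,0,0],[0,0,0],[0,0,0]], grip=[40,40,40,40,40])

```text
time: 24.28
eef_pos: [0.4303, -0.2458, 0.1266]
tcp_rot: [0.972, -0.235, 0.0, 0.001]
contact_force: [0.1, 0.2, -0.2]
opening: 0.471
```

```bash
python3 - <<'E'
from lat import *
st=ctrl.get_state(); print(st['time'],st['eef_pos'])
a=shot('scene','s8.png'); b=shot('top','t8.png')
z=lambda i,u,v: cv2.resize(i[v-25:v+25,u-33:u+33],(396,300),interpolation=cv2.INTER_CUBIC)
cv2.imwrite('pics/m8.png',np.vstack([np.hstack([z(a['image'],184,238),z(b['image'],374,183)]),np.hstack([z(a['image'],296,230),z(b['image'],267,182)])]))
E
```

```text
24.275 [ 0.43032083 -0.24578256  0.12659031]
```

View pics/m8.png

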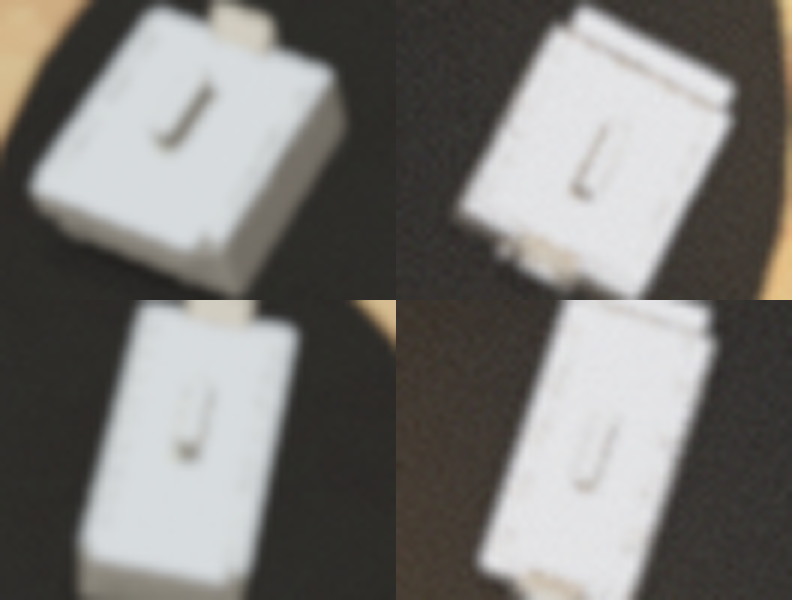

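Both catches lie over the lids' front edges in the top view, at (545,255) for the broad box and (550,580) for the long one. As a touch check I'll press lightly on each front with shut fingers.

```bash
python3 - <<'E'
from seat import *
s=ctrl.get_state(); yb=-.475; u=np.array([np.cos(yb),np.sin(yb),0])
g=np.array([.5719,-.166,0])-.0333*u; print(g); g[2]=.075
P,C=rows(g,down(yb),5)
yl=-.299; u=np.array([np.cos(yl),np.sin(yl),0]); g2=np.array([.5719,.1374,0])-.046*u; print(g2); g2[2]=.1
P[2]=.1; P,C=rows(g2,down(yl),12,P,C)
E
```

```text
[ 0.54228655 -0.15077063  0.        ]
T [[0.38, -0.91, 0.34], [0.37, -0.91, 0.34], [0.38, -0.91, 0.34], [0.38, -0.91, 0.34], [0.38, -0.91, 0.34]] 
Q [[0.0, 0.0, -0.01], [0.0, 0.0, -0.01], [0.0, 0.0, -0.01], [0.0, 0.0, -0.01], [0.0, 0.0, -0.01]]
max 0.91 0.01 end [ 0.5424 -0.1509  0.0751]
[0.52794095 0.15094998 0.        ]
T [[-0.42, -0.73, -0.0], [-0.41, -0.73, -0.0], [-0.39, -0.74, -0.0], [-0.39, -0.75, -0.0], [-0.37, -0.75, -0.0]] 
Q [[0.0, 0.0, -0.17], [0.0, 0.0, -0.17], [0.0, 0.0, -0.17], [0.0, 0.0, -0.17], [0.0, 0.0, -0.17]]
T [[-0.36, -0.76, -0.0], [-0.36, -0.76, -0.01], [-0.34, -0.77, 0.0], [-0.33, -0.77, 0.0], [-0.31, -0.77, 0.0]] 
Q [[0.0, 0.0, -0.17], [0.0, 0.0, -0.17], [0.0, 0.0, -0.17], [0.0, 0.0, -0.17], [0.0, 0.0, -0.17]]
T [[-0.31, -0.79, 0.0], [-0.29, -0.78, 0.0]] 
Q [[0.0, 0.0, -0.17], [0.0, 0.0, -0.17]]
max 0.79 0.17 end [0.528  0.1508 0.1   ]
```

Request:
send_rows(translation=[[0.38,-0.91,0.34],[0.37,-0.91,0.34],[0.38,-0.91,0.34],[0.38,-0.91,0.34],[0.38,-0.91,0.34]], rotation=[[0,0,0],[0,0,0],[0,0,0],[0,0,0],[0,0,0]], grip=[0,0,0,0,0])

```text
time: 25.0
eef_pos: [0.5456, -0.1487, 0.0749]
tcp_rot: [0.972, -0.235, 0.001, 0.0]
contact_force: [0.2, -0.3, -0.2]
opening: 0.0
```

Request:
send_rows(translation=[[0,0,0],[0,0,0.3],[0,0,0.3],[0,0,0.25],[0,0,0]], rotation=[[0,0,0],[0,0,0],[0,0,0],[0,0,0],[0,0,0]], grip=[0,0,0,0,0])

```text
time: 25.62
eef_pos: [0.543, -0.15, 0.0481]
tcp_rot: [0.972, -0.236, -0.001, 0.0]
contact_force: [-0.4, 1.2, -0.1]
opening: -0.001
```

Request:
send_rows(translation=[[0,0,0.04],[0,0,0.04],[0,0,0.04],[0,0,0]], rotation=[[0,0,0],[0,0,0],[0,0,0],[0,0,0]], grip=[0,0,0,0])

```text
time: 26.12
eef_pos: [0.5442, -0.1501, 0.0461]
tcp_rot: [0.972, -0.235, 0.0, 0.0]
contact_force: [-2.2, 0.9, 3.1]
opening: -0.001
```

Contact is at z = 46 mm, the shut height. One slightly firmer push, then the long box.

Request:
send_rows(translation=[[0,0,0.06],[0,0,0],[0,0,-0.5],[0,0,-0.8],[0,0,-0.8]], rotation=[[0,0,0],[0,0,0],[0,0,0],[0,0,0],[0,0,0]], grip=[0,0,0,0,0])

```text
time: 26.75
eef_pos: [0.544, -0.1498, 0.1073]
tcp_rot: [0.972, -0.235, 0.0, 0.0]
contact_force: [0.5, -1.4, 0.2]
opening: 0.0
```

Request:
send_rows(translation=[[-0.42,-0.73,0],[-0.41,-0.73,0],[-0.39,-0.74,0],[-0.39,-0.75,0],[-0.37,-0.75,0]], rotation=[[0,0,-0.17],[0,0,-0.17],[0,0,-0.17],[0,0,-0.17],[0,0,-0.17]], grip=[0,0,0,0,0])

```text
time: 27.38
eef_pos: [0.5383, -0.0233, 0.1068]
tcp_rot: [0.98, -0.199, 0.0, 0.0]
contact_force: [0.3, 0.3, 0.5]
opening: 0.0
```

Request:
send_rows(translation=[[-0.36,-0.76,0],[-0.36,-0.76,0],[-0.34,-0.77,0],[-0.33,-0.77,0],[-0.31,-0.77,0]], rotation=[[0,0,-0.17],[0,0,-0.17],[0,0,-0.17],[0,0,-0.17],[0,0,-0.17]], grip=[0,0,0,0,0])

```text
time: 28.0
eef_pos: [0.5325, 0.1024, 0.1067]
tcp_rot: [0.987, -0.163, 0.0, 0.0]
contact_force: [0.6, -0.1, 0.7]
opening: 0.003
```

Request:
send_rows(translation=[[-0.31,-0.79,0],[-0.29,-0.78,0],[0,0,0],[0,0,0]], rotation=[[0,0,-0.17],[0,0,-0.17],[0,0,0],[0,0,0]], grip=[0,0,0,0])

```text
time: 28.5
eef_pos: [0.5302, 0.1515, 0.1065]
tcp_rot: [0.989, -0.148, 0.0, 0.0]
contact_force: [-0.1, -0.6, 0.0]
opening: -0.001
```

Position is at the front part of the long lid (about x = −44 in the box frame). Pressing down to 46 mm.

Request:
send_rows(translation=[[0,0,0.5],[0,0,0.6],[0,0,0.6],[0,0,0.22],[0,0,0]], rotation=[[0,0,0],[0,0,0],[0,0,0],[0,0,0],[0,0,0]], grip=[0,0,0,0,0])

```text
time: 29.12
eef_pos: [0.5299, 0.1518, 0.0481]
tcp_rot: [0.989, -0.148, -0.001, 0.0]
contact_force: [-0.2, -0.9, 0.0]
opening: -0.0
```

Request:
send_rows(translation=[[0,0,0.05],[0,0,0.05],[0,0,0.05],[0,0,0]], rotation=[[0,0,0],[0,0,0],[0,0,0],[0,0,0]], grip=[0,0,0,0])

```text
time: 29.62
eef_pos: [0.5306, 0.152, 0.046]
tcp_rot: [0.989, -0.148, 0.0, 0.0]
contact_force: [-2.9, -1.7, 6.9]
opening: -0.002
```

Contact is again at 46 mm, so it is shut. Lift away and make a last check.

Request:
send_rows(translation=[[0,0,-0.6],[0,0,-1],[0,0,-1],[-0.5,0,-1],[-1,0,-1]], rotation=[[0,0,0],[0,0,0],[0,0,0],[0,0,0],[0,0,0]], grip=[0,0,0,0,0])

```text
time: 30.25
eef_pos: [0.4876, 0.165, 0.1847]
tcp_rot: [0.989, -0.149, 0.001, -0.0]
contact_force: [-0.3, -0.8, -0.2]
opening: 0.003
```

Request:
send_rows(translation=[[-1,-0.8,0],[-1,-0.8,0],[0,0,0],[0,0,0]], rotation=[[0,0,0],[0,0,0],[0,0,0],[0,0,0]], grip=[0,0,0,0])

```text
time: 30.75
eef_pos: [0.4442, 0.2285, 0.1831]
tcp_rot: [0.989, -0.148, 0.001, 0.0]
contact_force: [0.3, -0.2, 0.2]
opening: -0.002
```

```bash
python3 - <<'E'
from lat import *
st=ctrl.get_state(); print(st['time'],st['eef_pos'],st['contact_force'])
a=shot('scene','s9.png'); b=shot('top','t9.png')
cv2.imwrite('pics/m9.png',cv2.resize(a['image'][150:300,120:330],(798,570),interpolation=cv2.INTER_CUBIC))
E
```

```text
30.75 [0.44420858 0.22849119 0.18305248] [ 0.30737124 -0.229674    0.24707513]
```

View pics/m9.png

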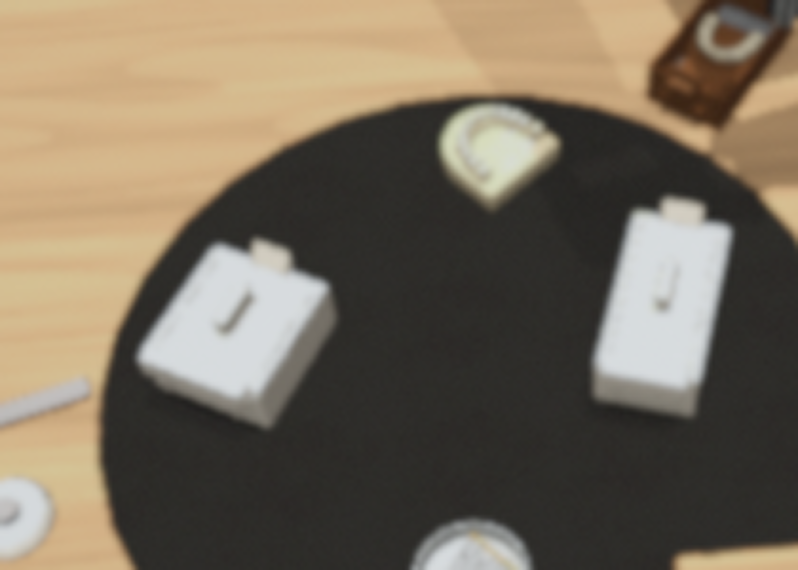

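Both boxes are shut and in place at crop (237,335) and (663,310). The cast and tin are undisturbed and the arm is clear, so I'm handing in.

```bash
python3 -c "
from plant import ticket; print(ticket.sign_off())"
```

```text
the job is handed in; nothing more can be done
None
```

Both boxes look properly shut, and I handed the job in at about 31 s. I gripped each lid by its rib and slid the tongue under the rail until it met the back wall. I then backed off about 2 mm and lowered the front past the catch. The wrist force read at the end of each move stayed below about 8 N.

- **Shut height:** I pressed each front with shut fingers. Both made contact at 46 mm, which is the top of a closed lid.
- **Catches:** In the top view taken before that press, both catches lie over the lids' front edges.
- **Placement:** I estimate each box moved about 2–3 mm. The cast and the bur tin stand where they were. I did not compare the other bystanders one by one, and saw no sign of contact with them.
- **Limits of the checks:** I did not measure the catch angles or the lid tilt directly.
- **Disagreement:** The yaw estimates for the boxes differed by up to about 0.04 rad between methods. In the last pictures the lids look flush and in line.

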